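# Gauge the carousel's brake gap with a taper feeler

### The arm

A 6-joint arm with a two-finger parallel gripper is mounted at the origin on the work surface. World frame = base frame: x ahead of the robot, y to its left, z up, the work surface at z = 0. Lengths are in m, angles in rad, forces in N, time in s.
With the tool pointing down it reaches from about 0.25 to 0.8 m from the base axis. Payload 3.9 kg.
Tool frame: the origin (TCP) lies at the very end of the fingers, on their centre line; the grasp point (between the pads) lies 19 mm behind it (r.grip_depth is the distance from the TCP to the grasp point, in m); x points along the fingers, z is the direction in which the jaws open and shut, and the axes are right-handed (so a half turn about x gives the same grasp; the last joint's range is limited). The gripper opens to 85 mm and grips with 20 to 120 N. Pads are 22 mm wide; open, the fingers measure 114 mm over their backs; the gripper's body (76 mm by 85 mm) begins 54 mm behind the grasp point. The pads swing forward as they close: fully open they stand 13 mm farther back than shut.
Start: joints at [1.298, 0.26, -0.138, 1.173, 0, 1.571], TCP at [0.141, 0.506, 0.231] pointing down, gripper open.
Joint ranges: [-2.78, 2.78], [-0.83, 1.72], [-1.28, 1.37], [-1.9, 2.12], [-1.57, 1.48], [-3.14, 3.14]. Speed limits (rad/s): [2.57, 2.57, 3.14, 3.14, 3.14, 3.14].

### API

Orientations are given as a unit quaternion [x, y, z, w].
In Python, from cell import r gives the robot as it stands. The module is installed in compiled form; this text tells all that it offers. Calls block until the motion is done:
- r.goto(position, orientation): joint-space move of the TCP to a pose.
- r.move_l(position, feed=0.15, attitude=None): straight line of the TCP; attitude=None keeps the orientation; feed is the mean speed in m/s.
- r.move_joints(angles): joint-space move.
- r.command_gripper(opening, f_grip=None): opening from 0.0 (shut) to 1.0 (fully open); f_grip is the grip in N (None keeps the last); returns when the fingers have stopped.
- r.hold(seconds).
- r.ik(position, orientation): joint angles nearest the present ones, or None.
- r.get_state(): the state.
- r.grab_frame(name): name is "scene" or "top"; returns the picture (384x512x3 uint8, red, green, blue); there is no depth.
- r.camera_model(name): a dict with "fovy" (degrees; the focal length in pixels is half the picture's height over the tangent of half this angle, whatever the lens; pixels are square), "cx", "cy" (the principal point, pixels), "dist_coeffs" ([k1, k2, p1, p2, k3] as OpenCV has them; the pictures are not rectified), "R" (3x3) and "t" (3): a world point X has camera coordinates R X + t. Camera axes: x right, y down, z forward; pixel columns grow to the right and rows downward; lengths in m; the calibration is good to about 2 mm. A picture is of the moment at which its call begins. camera_model takes no time and is no camera call.
A pose or a line that the arm cannot do raises r.Unreachable and nothing moves.
- r.sign_off(): hands the job in, once; it reports no verdict.
The state is a dict: "time_s": time; "qpos": joint angles; "qd": joint speeds; "joint_torque": joint torques, N m; "tool_pos": TCP position; "tool_rot": TCP orientation; "wrist_force": force on the tool from outside, world axes, zero at the start; "ft_torque": the same for the moment, N m; "opening": opening from 0.0 (shut) to 1.0 (fully open).
Only numpy, scipy, OpenCV 4.12 (cv2) and the standard library are available. Lean on these libraries where they do the work, as an engineer would, in place of code of your own. Each camera call takes 0.05 s, during which the arm holds its last target.

### The job

Pick up the tapered feeler blade by its blue handle and slide it, thin end first and flat side along the steel block, into the gap between the block and the brass brake plunger of the toy carousel until you feel it lightly nipped: push on to about 7 N of resistance and never force it. Then let go and leave the blade lying level in the gap, gripped there by the plunger so the gap can be read off, and leave the tractor, the dish and the gears alone.

Things in the scene. Friction and masses are not known exactly. Their poses are not given: they have to be found in the camera images.
- gap (a point): Point on the green plate's top (10 mm above the bench), in the plane of the steel block's face, abreast of the plunger's nose. +x: the way the blade slides in, towards the red-roofed carousel; +y: from the block's face to the plunger; +z up. Gap: from the face (y = 0) to the nose; its width is set by a screw and NOT measured: 6.5 to 10.5 mm. The carousel begins at x = 98 mm, and is 154 mm high.
- block: Fixed steel block, 44 x 30 mm and 30 mm high on the plate (top 40 mm above the bench): x = -22 to 22, y = -30 to 0 mm in the gap's axes. Its front corner is rounded, so the flat face begins at x = -14 mm. Origin 10 mm below the gap point, axes as the gap's.
- blade_handle (a point): Centre, half-way up, of the blue handle of the loose steel feeler blade. Handle 40 x 16 x 34 mm (x, y, z), gripped across its 16 mm. +x points along the blade to its thin tip, 124 mm from here; +z up. The blade's flat upright side is at y = -6 mm. A neck (x = 17 to 43 mm) joins handle and blade. Starts lying on the bench with its tip towards the carousel's side.
- blade_tip (a point): Thin end of the feeler blade, on its flat side, half-way up (8 mm above the blade's underside); axes as the handle's.
- blade: The feeler blade, about 140 g: origin under the handle's centre, at its underside, axes as the handle's. The taper runs from x = 40 to 124 mm, 16 mm high, underside flush with the handle's. It is 4 mm thick at the tip and 1 mm thicker for every 8 mm back (14.5 mm at the root), all the taper on the +y side, the -y side flat.
- tractor: Rusty orange tin tractor, 110 x 64 x 70 mm, leave alone; origin at the middle of its underside.
- dish: White porcelain parts dish, 90 mm across, 28 mm high, leave alone; origin at the centre of its underside.
- gear_big: Brass gear wheel, 69 mm across, 16 mm high, leave alone; origin at the centre of its underside.
- gear_small: Brass gear wheel, 49 mm across, 16 mm high, leave alone; origin at the centre of its underside.
- bed: Fixed green plate, x = -100 to 250, y = -43 to 67 mm in the gap's axes, 10 mm thick, with all on it; origin 10 mm below the gap point. Its brass plunger has a round nose (upright cylinder, radius 10 mm, z = 2 to 28 mm above the plate) and is sprung back along +y: 4 N per mm from zero, 8 mm at most. Grey guide behind it: x = -17 to 17, y = 38 to 66 mm, 34 mm high; a brass screw behind that ends at y = 102 mm.
There are look-alikes about, which are no part of the job. Several things look just like the blade: the one meant starts farthest to the robot's left.

How it is judged:
On the way, in this order (a step that is already met when the one before it is completed fails the run):
1. the thin tip has entered between block and plunger from the open side (x of blade_tip in the frame of gap between -0.004 and 0.02 m and y of blade_tip in the frame of gap between -0.003 and 0.009 m and z of blade_tip in the frame of gap below 0.02 m and angle between the x axis of blade and the x axis of gap, either way round below 0.2 rad).
2. the blade, held in the fingers, is slid on into the gap, its tip over 22 mm past the nose line (x of blade_tip in the frame of gap above 0.022 m and contact force between the fingers and blade above 1 N), for 0.1 s.
At the end, for the whole second after the job is handed in: The blade is let go and at rest between block and plunger, tip 18 to 85 mm past the plunger's nose line, flat side within 3 mm of the block's face and turned less than 0.08 rad from it, level within 0.08 rad and at most 6 mm above the plate, pressed on the block by the plunger with 1.5 to 11 N (contact force between blade and block between 1.5 and 11 N and x of blade_tip in the frame of gap between 0.018 and 0.085 m and y of blade_tip in the frame of gap between -0.003 and 0.003 m and z of blade_tip in the frame of gap below 0.014 m and angle between the x axis of blade and the x axis of gap, either way round below 0.08 rad and angle between blade's own z axis and vertical below 0.08 rad and linear speed of blade below 0.01 m/s and contact force between the fingers and blade below 0.1 N); the robot touches nothing.
It fails at once if the blade is forced: over 18 N between blade and block (contact force between blade and block above 18 N).
It fails at once if the blade is forced: its contacts with the carousel's parts add up to over 45 N (contact force between blade and bed above 45 N).
It fails at once if the fingers press on the carousel or its plunger (over 4 N) (contact force between any of the fingers, the arm and bed above 4 N).
It fails at once if the tractor, the dish or a gear is moved more than 15 mm (distance of any of tractor, dish, gear_big, gear_small from where it was at the start of the episode above 0.015 m).
It also fails if it takes over 59 s, if anything falls off the work surface, if the arm or the gripper's body presses on something with over 40 N, if the wrist force passes 120 N, or if a joint passes its speed limit or range.

## Working session

There is one attempt and no reset: what is moved stays moved. The work goes in short steps, each a Python script; the robot and the scene stay as the last script left them, time stands still between calls to the robot, and variables do not carry over. Pictures are saved under pics/ and viewed, and the job is handed in when it is done.

```bash
mkdir -p pics; ls
python3 - <<'E'
from cell import r
import cv2
for n in("scene","top"):
    im=r.grab_frame(n); cv2.imwrite(f"pics/{n}0.png",im[:,:,::-1]); c=r.camera_model(n); print(n,c)
s=r.get_state();print(s['time_s'],s['tool_pos'],s['tool_rot'],s['wrist_force'],s['opening'],r.grip_depth)
E
```

```text
pics
scene {'fovy': 51.430497110371554, 'cx': 261.3111617672679, 'cy': 198.21834104529432, 'dist_coeffs': array([-0.0640795,  0.       ,  0.       ,  0.       ,  0.       ]), 'R': array([[-0.08324136,  0.99648884,  0.00899236],
       [ 0.73891465,  0.06777454, -0.6703818 ],
       [-0.66863744, -0.04915891, -0.74196185]]), 't': array([ 0.12670901, -0.34407151,  1.64270721])}
top {'fovy': 55.34696833318143, 'cx': 251.8985080379657, 'cy': 196.84662291849443, 'dist_coeffs': array([0.00878003, 0.        , 0.        , 0.        , 0.        ]), 'R': array([[-0.02651555, -0.99959304,  0.01052075],
       [-0.99315119,  0.02514378, -0.11409867],
       [ 0.1137877 , -0.01347408, -0.99341371]]), 't': array([-0.07542198,  0.53179094,  1.02147116])}
0.1 [0.14128778 0.50499774 0.23054186] [-0.42776616  0.56381802  0.42698636  0.562857  ] [-0.06038938  0.76783627 -0.47506352] 0.9982240822685959 0.0187
```

View pics/scene0.png

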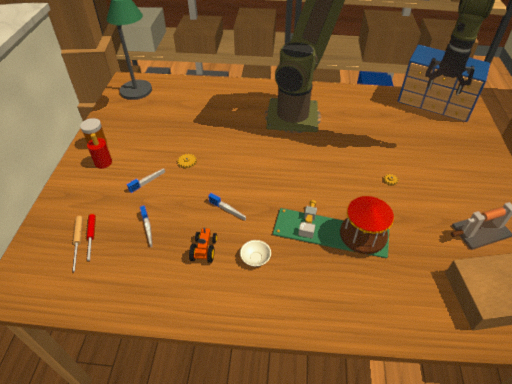

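View pics/top0.png

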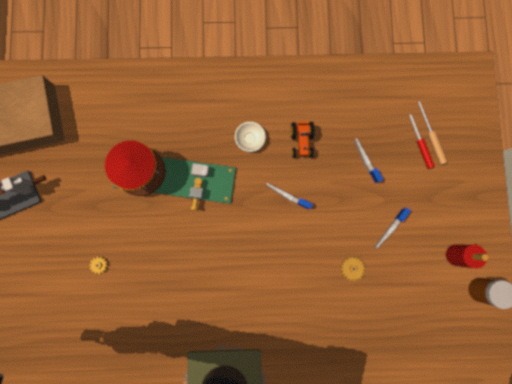

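The top view shows three blade look-alikes, with blue handles at top-view pixels (307,204), (378,176) and (403,213). There are also two screwdrivers at about (425,140) and (437,145). Robot-left is +y, which is image left, so the target is the blade at (307,204) with its tip at (267,184). The gap lies between the grey block at (200,170) and the brass nose at about (198,183).

Run:
```python
import cv2,numpy as np
t=cv2.imread("pics/top0.png"); s=cv2.imread("pics/scene0.png")
a=cv2.resize(t[145:220,150:325],None,fx=4.5,fy=4.5,interpolation=cv2.INTER_CUBIC)
cv2.imwrite("pics/c_top.png",a)
b=cv2.resize(s[180:270,200:400],None,fx=4,fy=4,interpolation=cv2.INTER_CUBIC)
cv2.imwrite("pics/c_scene.png",b)
```

```text
(no output)
```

View pics/c_top.png

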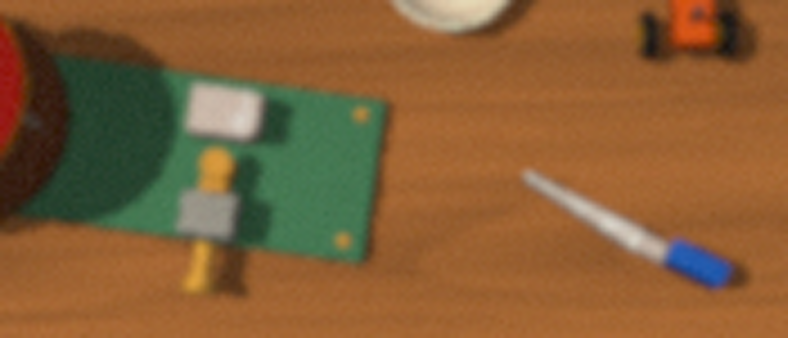

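View pics/c_scene.png

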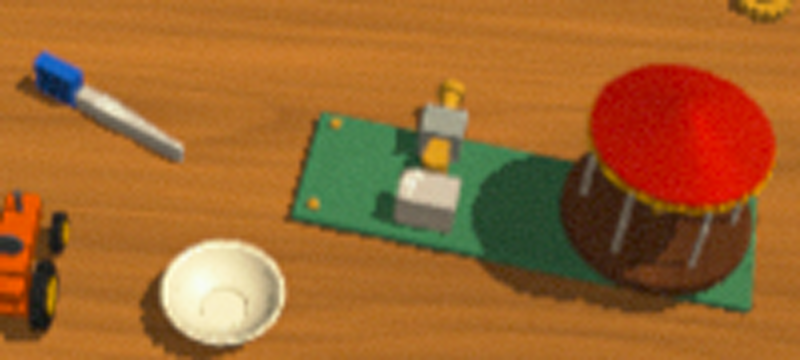

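```bash
cat > h.py <<'E'
import cv2,numpy as np
from cell import r
def KD(n):
    c=r.camera_model(n); f=192/np.tan(np.radians(c["fovy"])/2)
    return np.array([[f,0,c["cx"]],[0,f,c["cy"]],[0,0,1]]),np.array(c["dist_coeffs"]),np.array(c["R"]),np.array(c["t"])
def ray(n,uv,z):
    K,D,R,t=KD(n); p=cv2.undistortPoints(np.asarray(uv,float).reshape(-1,1,2),K,D).reshape(-1,2)
    d=np.c_[p,np.ones(len(p))]@R; C=-R.T@t
    return C+d*((z-C[2])/d[:,2])[:,None]
def proj(n,X):
    K,D,R,t=KD(n); return cv2.projectPoints(np.asarray(X,float).reshape(-1,3),cv2.Rodrigues(R)[0],t,K,D)[0].reshape(-1,2)
E
python3 - <<'E'
from h import *
for n in("top","scene"):
    K,D,R,t=KD(n); print(n,"C",-R.T@t)
    im=cv2.imread(f"pics/{n}0.png"); im4=cv2.resize(im,None,fx=4,fy=4,interpolation=cv2.INTER_CUBIC)
    hsv=cv2.cvtColor(im4,cv2.COLOR_BGR2HSV)
    def mask(lo,hi,box):
        m=cv2.inRange(hsv,np.array(lo),np.array(hi)); k=np.zeros_like(m); x0,y0,x1,y1=[4*v for v in box]; k[y0:y1,x0:x1]=m[y0:y1,x0:x1]; return k
    box=(150,145,245,215) if n=="top" else (265,200,400,265)
    g=mask((55,60,25),(95,255,255),box)
    cs=cv2.findContours(g,cv2.RETR_EXTERNAL,cv2.CHAIN_APPROX_NONE)[0]; c=max(cs,key=cv2.contourArea)
    h=cv2.convexHull(c); q=cv2.approxPolyDP(h,8,True)[:,0]
    uv=(q+.5)/4-.5
    P=ray(n,uv,0.01); print("green hull"); [print(u,p[:2].round(4)) for u,p in zip(uv,P)]
    box=(260,175,320,215) if n=="top" else (200,185,250,225)
    b=mask((100,120,40),(130,255,255),box)
    c=max(cv2.findContours(b,cv2.RETR_EXTERNAL,cv2.CHAIN_APPROX_NONE)[0],key=cv2.contourArea)
    uv=(cv2.boxPoints(cv2.minAreaRect(c))+.5)/4-.5
    M=cv2.moments(b,True); cc=np.array([M['m10']/M['m00'],M['m01']/M['m00']]); cc=(cc+.5)/4-.5
    print("blue rect",uv.round(2).tolist(),ray(n,uv,.034)[:,:2].round(4).tolist(),"cent",cc,ray(n,[cc],.034),ray(n,[cc],.017))
    w=mask((0,0,110),(180,75,255),box)
    c=max(cv2.findContours(w,cv2.RETR_EXTERNAL,cv2.CHAIN_APPROX_NONE)[0],key=cv2.contourArea)
    uv=(cv2.boxPoints(cv2.minAreaRect(c))+.5)/4-.5
    print("blade rect",uv.round(2).tolist(),ray(n,uv,.016)[:,:2].round(4).tolist())
E
```

```text
top C [ 0.40991809 -0.07499914  1.0762136 ]
green hull
[162.875 158.125] [0.654  0.1707]
[193.375 162.375] [0.639  0.0809]
[196.875 175.875] [0.5983 0.0709]
[188.625 196.125] [0.5389 0.0956]
[155.375 191.625] [0.5546 0.1925]
blue rect [[297.4800109863281, 202.92999267578125], [300.0299987792969, 197.8300018310547], [312.1199951171875, 203.8800048828125], [309.5799865722656, 208.97999572753906]] [[0.5085, -0.2191], [0.523, -0.2271], [0.5047, -0.261], [0.4902, -0.2531]] cent [304.69326087 203.36586957] [[ 0.50668489 -0.23977583  0.034     ]] [[ 0.5082633  -0.24246357  0.017     ]]
blade rect [[264.1400146484375, 189.2100067138672], [267.05999755859375, 182.57000732421875], [304.6300048828125, 199.1199951171875], [301.7099914550781, 205.75]] [[0.5529, -0.1257], [0.5723, -0.1349], [0.5208, -0.243], [0.5016, -0.2336]]
scene C [ 1.36316244 -0.02219113  0.98702739]
green hull
[280.125 208.375] [ 0.5212 -0.0227]
[341.625 220.375] [0.5536 0.1738]
[350.625 249.875] [0.6649 0.195 ]
[273.375 234.125] [ 0.6267 -0.0379]
blue rect [[206.16000366210938, 200.14999389648438], [209.75999450683594, 192.47999572753906], [221.47000122070312, 197.99000549316406], [217.86000061035156, 205.66000366210938]] [[0.5288, -0.2608], [0.4946, -0.2549], [0.5151, -0.2133], [0.5485, -0.2197]] cent [213.98476454 199.02527701] [[ 0.5216968  -0.23653751  0.034     ]] [[ 0.50668682 -0.24036099  0.017     ]]
blade rect [[217.41000366210938, 204.14999389648438], [220.1999969482422, 199.75999450683594], [246.4199981689453, 216.4499969482422], [243.6300048828125, 220.8300018310547]] [[0.5269, -0.2259], [0.5072, -0.2198], [0.5696, -0.1268], [0.588, -0.1336]]
```

```bash
cat >> h.py <<'E'
from scipy.optimize import least_squares
def edgepts(n,im,A,B,z,half=3.0,N=25,trim=.1):
    """find strongest-gradient points near world segment A-B (at height z); returns world pts"""
    a,b=proj(n,[[*A,z],[*B,z]]); d=(b-a)/np.linalg.norm(b-a); nr=np.array([-d[1],d[0]])
    s=np.linspace(trim,1-trim,N); o=np.arange(-half,half+.01,.1)
    P=(a+(b-a)*s[:,None])[:,None]+o[None,:,None]*nr
    v=cv2.remap(cv2.GaussianBlur(im,(0,0),.6).astype(np.float32),P[...,0].astype(np.float32),P[...,1].astype(np.float32),cv2.INTER_CUBIC)
    g=np.linalg.norm(np.gradient(v,axis=1),axis=2)
    # smooth along the edge
    g=cv2.GaussianBlur(g,(1,5),0)
    k=g.argmax(1)
    off=o[k]; ok=(k>2)&(k<len(o)-3)
    med=np.median(off[ok]) if ok.any() else 0; ok&=abs(off-med)<.8
    uv=a+(b-a)*s[:,None]+off[:,None]*nr
    return ray(n,uv[ok],z)[:,:2],off[ok],ok.sum()
def G(p,q): # gap frame -> world xy; p=(x,y,th) th=dir of gap x
    c,s=np.cos(p[2]),np.sin(p[2]); q=np.asarray(q,float)
    return np.array([p[0]+c*q[...,0]-s*q[...,1],p[1]+s*q[...,0]+c*q[...,1]]).T
E
python3 - <<'E'
from h import *
p=np.array([.6036,.0651,np.arctan2(.987,.163)])
ims={n:cv2.imread(f"pics/{n}0.png") for n in("top","scene")}
L=[("near",(-100,-43),(-100,67),10),("ym43",(-100,-43),(0,-43),10),("y67",(-100,67),(-30,67),10),
("bly0",(-14,0),(22,0),40),("bly-30",(-22,-30),(22,-30),40),("blx22",(22,-30),(22,0),40),("blx-22",(-22,-30),(-22,-8),40),
("gdx17",(17,38),(17,66),44),("gdx-17",(-17,38),(-17,66),44),("gdy66",(-17,66),(17,66),44),("gdy38",(-17,38),(17,38),44)]
for it in range(3):
    data=[]
    for n in ims:
        for nm,a,b,z in L:
            a_,b_=np.array(a)/1e3,np.array(b)/1e3
            A,B=G(p,a_),G(p,b_)
            W,off,k=edgepts(n,ims[n],A,B,z/1e3,half=3 if it==0 else 2)
            if k>=8: data.append((n,nm,a_,b_,W))
    use=[d for d in data if d[1] in("near","ym43","y67")]
    def res(p,dd=use):
        o=[]
        for n,nm,a,b,W in dd:
            A,B=G(p,a),G(p,b); d=(B-A)/np.linalg.norm(B-A); o.append(((W-A)@np.array([-d[1],d[0]]))*1e3/np.sqrt(len(W))*5)
        return np.concatenate(o)
    p=least_squares(res,p,loss="soft_l1").x
print("plate fit",p)
for n,nm,a,b,W in data:
    A,B=G(p,a),G(p,b); d=(B-A)/np.linalg.norm(B-A); e=(W-A)@np.array([d[1],-d[0]])*1e3
    # express as displacement along gap x or y
    ax=p[2] if a[0]==b[0] else p[2]+np.pi/2
    e=(W-A)@np.array([np.cos(ax),np.sin(ax)])*1e3
    l=cv2.fitLine(W.astype(np.float32),cv2.DIST_HUBER,0,.01,.01).ravel(); an=np.arctan2(l[1],l[0])-np.arctan2(d[1],d[0]); an=(an+np.pi/2)%np.pi-np.pi/2
    print(n,nm,len(W),"shift mm %.2f sd %.2f ang %.3f"%(np.median(e),e.std(),an))
E
```

```text
plate fit [0.59852173 0.05967447 1.39684961]
top near 21 shift mm -1.24 sd 1.10 ang 0.000
top ym43 25 shift mm 2.11 sd 0.84 ang 0.008
top y67 25 shift mm 1.23 sd 0.89 ang 0.003
top bly0 25 shift mm 1.89 sd 0.89 ang 0.050
top bly-30 25 shift mm 1.00 sd 0.87 ang -0.043
top blx22 24 shift mm 3.16 sd 0.75 ang -0.015
top blx-22 25 shift mm 1.70 sd 0.81 ang -0.068
top gdx17 25 shift mm 2.28 sd 1.07 ang 0.008
top gdx-17 25 shift mm 1.71 sd 0.73 ang -0.003
top gdy66 21 shift mm 0.64 sd 0.95 ang -0.037
top gdy38 25 shift mm 1.82 sd 0.94 ang 0.084
scene near 24 shift mm 0.65 sd 0.60 ang 0.015
scene ym43 22 shift mm -4.66 sd 0.91 ang 0.026
scene y67 23 shift mm -1.25 sd 0.99 ang 0.006
scene bly0 25 shift mm 1.84 sd 1.12 ang 0.005
scene bly-30 25 shift mm 1.74 sd 0.88 ang -0.018
scene blx22 16 shift mm 4.16 sd 0.57 ang 0.090
scene blx-22 21 shift mm 4.14 sd 0.69 ang 0.162
scene gdx17 25 shift mm 3.39 sd 0.76 ang 0.058
scene gdx-17 25 shift mm 4.39 sd 0.75 ang 0.002
scene gdy66 25 shift mm 0.69 sd 1.50 ang -0.041
scene gdy38 16 shift mm 1.91 sd 0.77 ang 0.048
```

```bash
cat > fit.py <<'E'
from h import *
p0=np.array([.6025,.0630,1.402])
ims={n:cv2.imread(f"pics/{n}0.png") for n in("top","scene")}
L=[("near",(-100,-43),(-100,67),10),("ym43",(-100,-43),(0,-43),10),("y67",(-100,67),(-30,67),10),
("bly0",(-14,0),(22,0),40),("bly-30",(-22,-30),(22,-30),40),("blx22",(22,-30),(22,0),40),("blx-22",(-22,-30),(-22,-8),40),
("gdx17",(17,38),(17,66),44),("gdx-17",(-17,38),(-17,66),44),("gdy66",(-17,66),(17,66),44)]
ex={("scene","ym43"),("top","bly0"),("scene","gdx17"),("scene","gdx-17")}
def run(names,p):
    for it in range(4):
        data=[]
        for n in names:
            for nm,a,b,z in L:
                if (n,nm) in ex: continue
                a_,b_=np.array(a)/1e3,np.array(b)/1e3
                W,off,k=edgepts(n,ims[n],G(p,a_),G(p,b_),z/1e3,half=2.2 if it==0 else 1.6)
                if k>=8: data.append((n,nm,a_,b_,W))
        def res(p):
            o=[]
            for n,nm,a,b,W in data:
                A,B=G(p,a),G(p,b); d=(B-A)/np.linalg.norm(B-A); o.append(((W-A)@np.array([-d[1],d[0]]))*1e3*np.linalg.norm(b-a)*10/np.sqrt(len(W)))
            return np.concatenate(o)
        p=least_squares(res,p,loss="soft_l1").x
    print(names,p.round(4))
    for n,nm,a,b,W in data:
        ax=p[2] if a[0]==b[0] else p[2]+np.pi/2
        e=(W-G(p,a))@np.array([np.cos(ax),np.sin(ax)])*1e3
        print("  ",n,nm,"%.2f sd %.2f"%(np.median(e),e.std()))
    return p
for nn in(("top",),("scene",),("top","scene")): p=run(nn,p0)
for n in ims:
    im=cv2.resize(ims[n],None,fx=6,fy=6,interpolation=cv2.INTER_CUBIC)
    for nm,a,b,z in L:
        q=proj(n,[[*G(p,np.array(v)/1e3),z/1e3] for v in(a,b)]); q=((q+.5)*6-.5).round().astype(int)
        cv2.line(im,tuple(map(int,q[0])),tuple(map(int,q[1])),(0,0,255),1)
    x0,y0=(150,150) if n=="top" else (268,195)
    cv2.imwrite(f"pics/fit_{n}.png",im[y0*6:(y0+70)*6,x0*6:(x0+95)*6])
E
python3 fit.py
```

```text
('top',) [0.5972 0.0596 1.3942]
   top near -0.77 sd 1.15
   top ym43 0.47 sd 0.87
   top y67 -0.48 sd 0.94
   top bly-30 -0.14 sd 0.84
   top blx22 2.89 sd 0.50
   top blx-22 1.78 sd 0.83
   top gdx17 2.07 sd 0.82
   top gdx-17 1.74 sd 0.75
   top gdy66 -0.48 sd 0.96
('scene',) [0.5977 0.0612 1.4219]
   scene near -0.46 sd 0.80
   scene y67 -0.42 sd 1.31
   scene bly0 1.01 sd 1.10
   scene bly-30 0.91 sd 1.23
   scene blx22 2.92 sd 0.67
   scene blx-22 2.18 sd 0.79
   scene gdy66 -0.22 sd 1.37
('top', 'scene') [0.5971 0.0601 1.4059]
   top near -1.79 sd 1.01
   top ym43 0.95 sd 0.92
   top y67 0.43 sd 0.83
   top bly-30 -0.34 sd 0.96
   top blx22 2.88 sd 0.62
   top blx-22 1.16 sd 0.88
   top gdx17 2.23 sd 0.82
   top gdx-17 1.92 sd 0.76
   top gdy66 -0.91 sd 0.49
   scene near 0.58 sd 0.60
   scene y67 -2.23 sd 1.05
   scene bly0 0.33 sd 1.06
   scene bly-30 -0.03 sd 1.10
   scene blx22 3.44 sd 0.52
   scene blx-22 3.62 sd 0.68
   scene gdy66 -0.47 sd 1.46
```

View pics/fit_top.png

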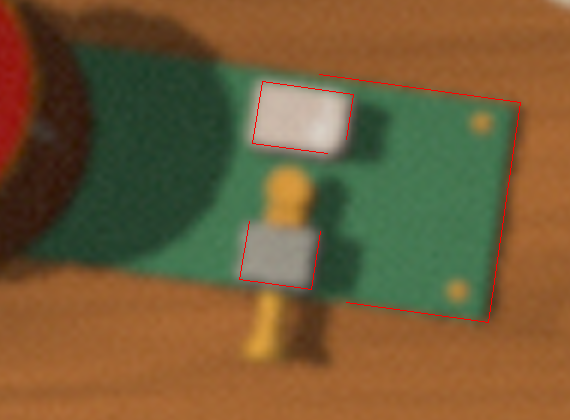

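View pics/fit_scene.png

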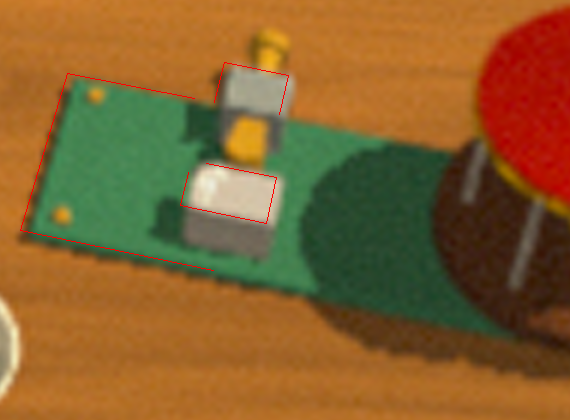

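```bash
cat >> h.py <<'E'
from scipy.spatial.transform import Rotation as Ro
def ori(yaw,flip=False):
    """tool x down, jaw axis (tool z) across blade whose x dir is yaw"""
    x=np.array([0,0,-1.]); z=np.array([-np.sin(yaw),np.cos(yaw),0])*(-1 if flip else 1)
    return Ro.from_matrix(np.c_[x,np.cross(z,x),z]).as_quat()
def best(pos,yaw):
    q0=np.array(r.get_state()["qpos"]); c=[]
    for f in(0,1):
        j=r.ik(list(pos),list(ori(yaw,f)))
        if j is not None: c.append((abs(np.array(j)[5]),f,np.array(j)))
    return c
E
python3 - <<'E'
from h import *
s=r.get_state(); print(Ro.from_quat(s["tool_rot"]).as_matrix().round(3))
for pos,yaw in(((.5066,-.240,.1),1.09),((.569,-.110,.03),1.403),((.585,-.01,.02),1.403)):
    for c in best(pos,yaw): print(c[1],c[2].round(3))
E
```

```text
[[-0.    -0.963  0.269]
 [-0.002  0.269  0.963]
 [-1.    -0.    -0.002]]
0 [-0.442  0.406 -0.282  0.883  0.    -1.532]
1 [-0.442  0.406 -0.282  0.883  0.     1.609]
0 [-0.191  0.504 -0.324  0.742  0.    -1.594]
1 [-0.191  0.504 -0.324  0.742  0.     1.548]
0 [-0.017  0.523 -0.321  0.727  0.    -1.42 ]
1 [-0.017  0.523 -0.321  0.727  0.     1.722]
```

Run:
```python
from h import *
# blade target crop with predicted model outline in both views
c=np.array([.5066,-.2401]);
for yaw in(1.09,):
  for n in("top","scene"):
    im=cv2.resize(cv2.imread(f"pics/{n}0.png"),None,fx=10,fy=10,interpolation=cv2.INTER_CUBIC)
    for pts,z in(([(-20,-8),(20,-8),(20,8),(-20,8)],34),([(40,-6),(124,-6),(124,-2),(40,8.5)],16)):
        W=G((*c,yaw),np.array(pts)/1e3); q=proj(n,np.c_[W,np.full(4,z/1e3)]); q=((q+.5)*10-.5).round().astype(np.int32)
        cv2.polylines(im,[q],True,(0,255,0),1)
    x0,y0=(258,175) if n=="top" else (200,188)
    cv2.imwrite(f"pics/bl_{n}.png",im[y0*10:(y0+38)*10,x0*10:(x0+60)*10])
```

```text
(no output)
```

View pics/bl_top.png

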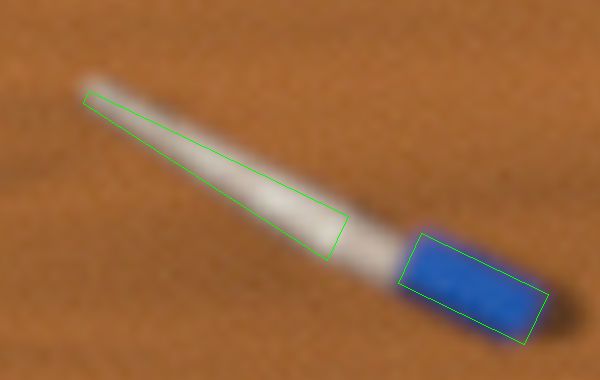

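View pics/bl_scene.png

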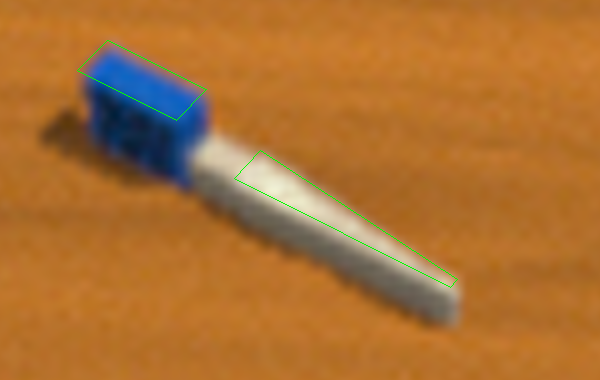

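The crop confirms the choice. The outline lands on the blade with the blue handle at top (307,204), within about 2 mm in both views. Next I'll grasp it.

Run:
```python
from h import *
c=(.508,-.239); o=list(ori(1.08,1))
r.goto([*c,.12],o)
r.command_gripper(.5,60)
r.move_l([*c,.0045],feed=.1)
s=r.get_state(); print(s["time_s"],s["tool_pos"],s["wrist_force"])
r.command_gripper(0.0,60)
s=r.get_state(); print(s["time_s"],s["opening"],s["wrist_force"])
r.move_l([*c,.07],feed=.1); r.hold(.2)
s=r.get_state(); print(s["time_s"],s["opening"],s["wrist_force"],s["ft_torque"],s["tool_pos"])
for n in("top","scene"): cv2.imwrite(f"pics/{n}1.png",r.grab_frame(n)[:,:,::-1])
t=cv2.imread("pics/top1.png")[160:230,250:340]; q=cv2.imread("pics/scene1.png")[160:230,190:280]
cv2.imwrite("pics/g1.png",cv2.resize(np.hstack([t,q]),None,fx=4.4,fy=4.4,interpolation=cv2.INTER_CUBIC))
```

```text
4.8417 [ 0.50862145 -0.2392665   0.00514806] [0.45892997 0.42619406 0.23443326]
5.1917 0.17541274065069795 [-0.11000122 -0.4661446   3.77048495]
6.2 0.17898615575396748 [ 0.4023735   0.34853271 -0.77517836] [-0.07760519 -0.00347295 -0.02258058] [ 0.50736818 -0.23871951  0.06916379]
```

View pics/g1.png

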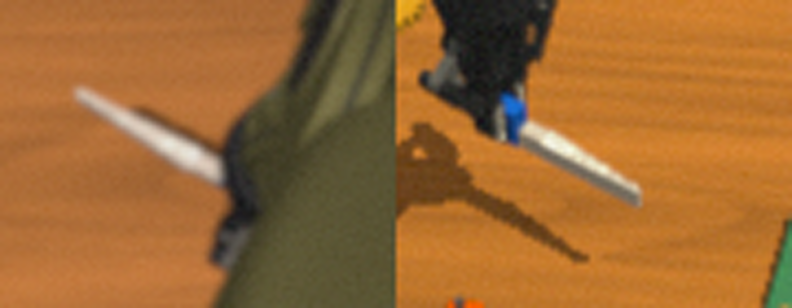

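Run:
```python
from h import *
print(ray("top",[(267.6,181.0)],.0805),ray("scene",[(244.8,202.5)],.0805))
s=r.get_state(); m=Ro.from_quat(s["tool_rot"]).as_matrix(); p=s["tool_pos"]
print(p,m[:,0].round(4),m[:,2].round(4))
yaw=np.arctan2(-m[0,2],m[1,2]); yaw=yaw if yaw>0 else yaw+np.pi; print("yaw",yaw)
for n in("top","scene"):
    im=cv2.resize(cv2.imread(f"pics/{n}1.png"),None,fx=10,fy=10,interpolation=cv2.INTER_CUBIC)
    W=G((p[0],p[1],yaw),np.array([(40,-6),(124,-6),(124,-2),(40,8.5)])/1e3)
    for z in (.0645,.0805):
        q=proj(n,np.c_[W,np.full(4,z)]); q=((q+.5)*10-.5).round().astype(np.int32); cv2.polylines(im,[q],True,(0,255,0),1)
    x0,y0=(262,175) if n=="top" else (205,178)
    cv2.imwrite(f"pics/h_{n}.png",im[y0*10:(y0+32)*10,x0*10:(x0+48)*10])
a=cv2.imread("pics/h_top.png");b=cv2.imread("pics/h_scene.png");cv2.imwrite("pics/h1.png",cv2.resize(np.hstack([a,b]),(800,267)))
```

```text
[[ 0.56676495 -0.13287604  0.0805    ]] [[ 0.56824577 -0.1306857   0.0805    ]]
[ 0.50761358 -0.23883989  0.06941435] [-1.e-03  4.e-04 -1.e+00] [ 0.882  -0.4713 -0.0011]
yaw 1.0800027700744583
```

View pics/h1.png

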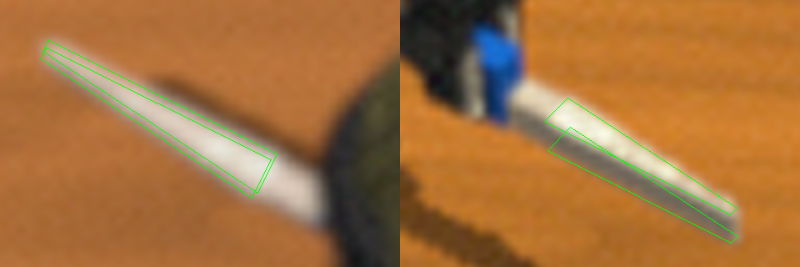

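```bash
cat >> h.py <<'E'
P=np.array([.5977,.0618,1.403])
def tcp(X,Y,z,p=None):
    w=G(P if p is None else p,np.array([X-124,Y+6])/1e3); return [*w,z]
def gf(F,p=None): # world force -> gap axes
    th=(P if p is None else p)[2]; c,s=np.cos(th),np.sin(th); return np.array([c*F[0]+s*F[1],-s*F[0]+c*F[1],F[2]])
def look(k,X,Y,zu,p=None,boxes=((165,160,70,42),(275,200,70,42))):
    p=P if p is None else p; o=[]
    for n,(x0,y0,w,h) in zip(("top","scene"),boxes):
        raw=r.grab_frame(n)[:,:,::-1].copy(); cv2.imwrite(f"pics/{n}{k}.png",raw)
        im=cv2.resize(raw,None,fx=8,fy=8,interpolation=cv2.INTER_CUBIC)[y0*8:(y0+h)*8,x0*8:(x0+w)*8]
        o.append(im)
    cv2.imwrite(f"pics/look{k}.png",np.vstack(o)[:, :800])
E
python3 - <<'E'
from h import *
o=list(ori(P[2],1))
r.goto(tcp(-50,1.5,.07),o)
r.move_l(tcp(-50,1.5,.016),feed=.1); r.hold(.3)
s=r.get_state(); print(s["time_s"],np.array(s["tool_pos"]),tcp(-50,1.5,.016),gf(s["wrist_force"]))
r.move_l(tcp(-30,1.5,.016),feed=.06); r.hold(.2)
F=np.mean([gf(r.get_state()["wrist_force"]) for _ in range(5)],0)
print(r.get_state()["time_s"],F); look(2,-30,1.5,.0115)
E
```

```text
7.9083 [ 0.56158446 -0.1084582   0.01640507] [np.float64(0.5612455902359895), np.float64(-0.10850362887724269), 0.016] [-0.1124917   0.46337231 -2.08897232]
8.5917 [ 0.70206721 -0.59654633 -2.05426528]
```

View pics/look2.png

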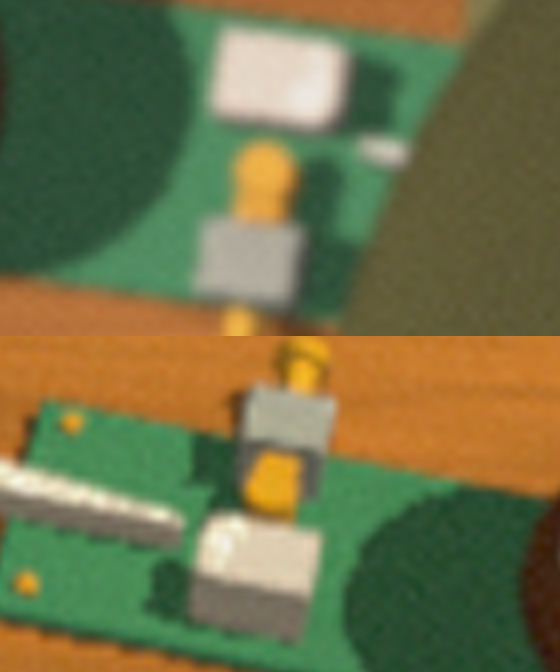

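```bash
cat > rel.py <<'E'
from h import *
import sys
k=sys.argv[1]; X=float(sys.argv[2]); Y=float(sys.argv[3]); zu=float(sys.argv[4])*1e3
def m(n,nm,a,b,z,half=1.5):
    a_,b_=np.array(a)/1e3,np.array(b)/1e3
    W,off,kk=edgepts(n,cv2.imread(f"pics/{n}{k}.png"),G(P,a_),G(P,b_),z/1e3,half=half,trim=.12)
    if kk<5: print(n,nm,"few");return
    d=W-P[:2]; c,s=np.cos(P[2]),np.sin(P[2]); g=np.c_[c*d[:,0]+s*d[:,1],-s*d[:,0]+c*d[:,1]]*1e3
    f=np.polyfit(g[:,0],g[:,1],1) if a[1]==b[1] or abs(a[0]-b[0])>5 else (0,0)
    print(n,nm,kk,"med x %.2f y %.2f slope %.3f sd %.2f"%(*np.median(g,0),f[0],g.std(0).min()))
m("scene","block y0 top",(-12,0),(22,0),40)
m("scene","block y-30 top",(-20,-30),(22,-30),40)
m("scene","block y-30 bot",(-20,-30),(22,-30),10)
m("top","block y0 top",(-12,0),(22,0),40)
m("top","block y0 bot",(-12,0),(22,0),10)
m("top","block y-30 top",(-20,-30),(22,-30),40)
for n,L in(("scene",55),("top",20)):
    m(n,"flat top exp %.1f"%Y,(X-L,Y),(X,Y),zu+16)
    m(n,"flat bot exp %.1f"%Y,(X-L,Y),(X,Y),zu)
    m(n,"taper top exp %.1f slope -.125"%(Y+4+L/16),(X-L,Y+4+L/8),(X,Y+4),zu+16)
    m(n,"tip x %.0f"%X,(X,Y),(X,Y+4),zu+16)
for n in("scene","top"):
    m(n,"blx22",(22,-30),(22,-3),40); m(n,"blx-22",(-22,-28),(-22,-9),40)
E
python3 rel.py 2 -30 1.5 .0115
```

```text
scene block y0 top 25 med x 5.02 y 1.17 slope -0.006 sd 1.17
scene block y-30 top 25 med x 1.06 y -29.62 slope 0.023 sd 0.85
scene block y-30 bot 25 med x 1.02 y -28.85 slope -0.014 sd 0.89
top block y0 top 25 med x 4.99 y 0.87 slope 0.034 sd 0.84
top block y0 bot 13 med x 1.82 y -3.28 slope -0.002 sd 0.44
top block y-30 top 25 med x 0.99 y -30.58 slope -0.087 sd 1.16
scene flat top exp 1.5 25 med x -57.29 y 0.32 slope -0.021 sd 0.72
scene flat bot exp 1.5 22 med x -54.84 y 1.90 slope 0.022 sd 0.98
scene taper top exp 8.9 slope -.125 21 med x -60.83 y 10.19 slope -0.115 sd 1.50
scene tip x -30 18 med x -30.31 y 3.07 slope 0.000 sd 0.86
top flat top exp 1.5 22 med x -40.93 y -0.26 slope -0.159 sd 0.94
top flat bot exp 1.5 few
top taper top exp 6.8 slope -.125 21 med x -41.05 y 8.73 slope 0.018 sd 0.67
top tip x -30 18 med x -29.42 y 3.68 slope 0.000 sd 0.15
scene blx22 25 med x 24.68 y -16.63 slope 0.000 sd 0.75
scene blx-22 25 med x -20.20 y -18.59 slope 0.000 sd 0.85
top blx22 25 med x 23.15 y -16.53 slope 0.000 sd 0.75
top blx-22 25 med x -21.43 y -18.50 slope 0.000 sd 0.68
```

```bash
cat >> h.py <<'E'
def force(n=10):
    a=[]
    for _ in range(n): r.hold(.02); a.append(gf(r.get_state()["wrist_force"]))
    return np.mean(a,0)
E
python3 - <<'E'
from h import *
Z=.016
r.move_l(tcp(-30,2.0,Z),feed=.05); r.hold(.1); F0=force(15); print("base",F0)
for X in(-18,-8,0,6,12):
    r.move_l(tcp(X,2.0,Z),feed=.04); f=force(8)-F0; print(X,f.round(2))
    if np.abs(f).max()>3: break
print(r.get_state()["time_s"],np.array(r.get_state()["tool_pos"])-tcp(X,2.0,Z)); np.save("F0.npy",F0); look(3,X,2,.0115)
E
```

```text
base [ 0.0875913   0.10432093 -1.3020984 ]
-18 [ 0.1  -0.04 -0.02]
-8 [-0.09 -0.44  0.14]
0 [-0.02  0.02 -0.06]
6 [-0.01 -0.2   0.09]
12 [ 0.11 -0.37  0.05]
11.7583 [3.78444347e-06 2.55960693e-05 1.20891496e-05]
```

View pics/look3.png

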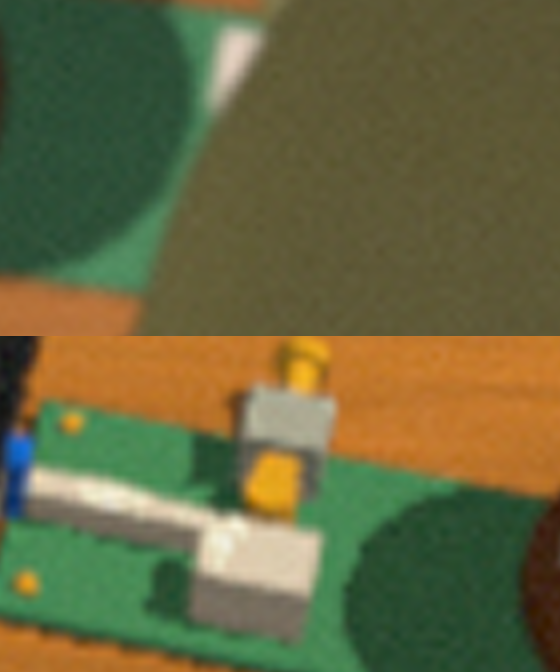

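The tip is inside the gap with no contact so far. Next I'll feel for the block face.

Run:
```python
from h import *
Z=.016; F0=np.load("F0.npy"); Y=2.0; X=12
F0=force(15); print("rebase",F0)
while Y>-2:
    Y-=.25; r.move_l(tcp(X,Y,Z),feed=.02); f=force(8)-F0; print(Y,f.round(2))
    if f[1]>1.2: break
print(r.get_state()["time_s"],r.get_state()["ft_torque"])
```

```text
rebase [ 0.14869593 -0.26442458 -1.10759271]
1.75 [-0.24  0.36 -0.39]
1.5 [-0.16  0.08 -0.15]
1.25 [-0.02  0.05 -0.18]
1.0 [-0.17  0.32  0.3 ]
0.75 [-0.24  0.26 -0.29]
0.5 [-0.24  0.44 -0.01]
0.25 [ 0.2   0.51 -0.01]
0.0 [-0.05  0.92 -0.11]
-0.25 [-0.28  1.49  0.5 ]
15.5583 [0.00706703 0.23939155 0.14947095]
```

Run:
```python
from h import *
Z=.016; Y=.5; X=12
r.move_l(tcp(X,Y,Z),feed=.02); F0=force(15); np.save("F0.npy",F0); print("base",F0)
while X<60:
    X+=3; r.move_l(tcp(X,Y,Z),feed=.03); s=r.get_state(); f=force(6)-F0; print(X,f.round(2),np.array(s["ft_torque"]).round(2))
    if f[0]<-2.5 or abs(f[1])>5: break
print(r.get_state()["time_s"]); look(4,X,Y,.0115)
```

```text
base [ 0.1907661   0.07812354 -1.2056658 ]
15 [-0.39 -0.23 -0.03] [-0.09 -0.01 -0.02]
18 [-0.17  0.48 -0.08] [-0.09  0.03  0.01]
21 [-0.39  0.01  0.21] [-0.03  0.04 -0.03]
24 [-0.25  0.02 -0.44] [-0.06 -0.03 -0.03]
27 [-0.18  0.14  0.11] [-0.08  0.06 -0.  ]
30 [-0.36 -0.24 -0.1 ] [-0.01 -0.04 -0.04]
33 [-0.16  0.15 -0.23] [-0.02  0.02  0.01]
36 [-0.24 -0.1   0.27] [-0.09  0.06  0.  ]
39 [-0.13  0.16  0.1 ] [-0.06 -0.07 -0.03]
42 [ 0.28 -0.06 -0.02] [-0.05  0.   -0.01]
45 [-0.1  -1.02 -0.35] [-0.07 -0.16 -0.03]
48 [-1.52 -1.56 -0.93] [-0.43 -0.11 -0.03]
51 [-3.81 -1.42 -0.42] [-0.85 -0.18 -0.12]
20.6083
```

View pics/look4.png

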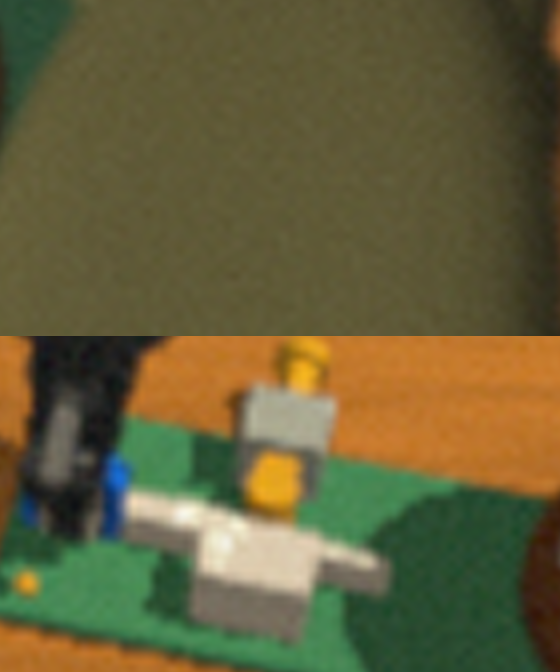

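Run:
```python
from h import *
Z=.016; Y=.5; X=51; F0=np.load("F0.npy")
while X<60:
    X+=1; r.move_l(tcp(X,Y,Z),feed=.03); f=force(8)-F0; print(X,f.round(2))
    if f[0]<-6: break
s=r.get_state(); print(s["time_s"],s["opening"],(np.array(s["tool_pos"])-tcp(X,Y,Z)).round(4)); look(5,X,Y,.0115)
```

```text
52 [-4.89 -1.89 -0.53]
53 [-5.53 -1.8  -0.32]
54 [-5.67 -1.64 -0.37]
55 [-6.01 -2.03 -0.43]
22.2417 0.17953899208487287 [ 0.     -0.0009  0.0001]
```

Run:
```python
from h import *
Z=.016; F0=np.load("F0.npy")
r.command_gripper(.22); r.hold(.3); print("f",(force(8)-F0).round(2)); look(6,0,0,0)
r.command_gripper(.45); r.hold(.2); print("f",(force(8)-F0).round(2))
s=r.get_state(); print(s["time_s"],s["opening"])
p=s["tool_pos"]
r.move_l([p[0],p[1],.16],feed=.1); r.hold(.1)
q=list(r.get_state()["qpos"]); q[0]-=.9; r.move_joints(q)
r.hold(.3); print(r.get_state()["time_s"]); look(7,0,0,0,boxes=((165,155,70,42),(265,200,70,42)))
```

```text
f [-0.26  0.    0.92]
f [-0.1   0.3   1.48]
23.75 0.45115455072506155
27.575
```

View pics/look7.png

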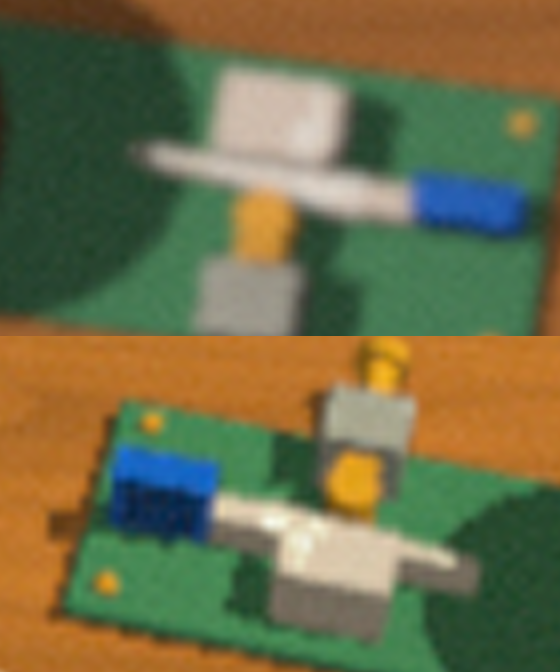

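Run:
```python
from h import *
k="7"
def m(n,nm,a,b,z,half=1.6):
    a_,b_=np.array(a)/1e3,np.array(b)/1e3
    W,off,kk=edgepts(n,cv2.imread(f"pics/{n}{k}.png"),G(P,a_),G(P,b_),z/1e3,half=half,trim=.12)
    if kk<5: print(n,nm,"few");return
    d=W-P[:2]; c,s=np.cos(P[2]),np.sin(P[2]); g=np.c_[c*d[:,0]+s*d[:,1],-s*d[:,0]+c*d[:,1]]*1e3
    print(n,nm,kk,"med x %.2f y %.2f slope %.3f"%(*np.median(g,0),np.polyfit(g[:,0],g[:,1],1)[0]))
X,Y=54,.4
for n in("top","scene"):
    m(n,"tip x",(X,Y),(X,Y+4),26)
    m(n,"taper front",(24,Y+7.7),(X-2,Y+4.2),26); m(n,"flat front",(24,Y),(X-2,Y),26)
    m(n,"taper rear -.125",(-42,Y+16),(-12,Y+12.25),26); m(n,"flat rear",(-44,Y),(-24,Y),26)
    m(n,"handle y-",(X-143,Y-2),(X-105,Y-2),44); m(n,"handle y+",(X-143,Y+14),(X-105,Y+14),44)
    m(n,"handle end",(X-144,Y-2),(X-144,Y+14),44)
    m(n,"handle underside y-",(X-143,Y-2),(X-105,Y-2),10)
    im=cv2.resize(cv2.imread(f"pics/{n}{k}.png"),None,fx=7,fy=7,interpolation=cv2.INTER_CUBIC)
    for pts,z in(([(-20,-8),(20,-8),(20,8),(-20,8)],44),([(40,-6),(124,-6),(124,-2),(40,8.5)],26)):
        W=G(P,(np.array(pts)+[X-124,Y+6])/1e3); q=proj(n,np.c_[W,np.full(4,z/1e3)]); q=((q+.5)*7-.5).round().astype(np.int32)
        cv2.polylines(im,[q],True,(0,255,255),1)
    x0,y0=(170,158) if n=="top" else (270,205)
    cv2.imwrite(f"pics/fin_{n}.png",im[y0*7:(y0+40)*7,x0*7:(x0+80)*7])
cv2.imwrite("pics/fin.png",np.vstack([cv2.imread("pics/fin_top.png"),cv2.imread("pics/fin_scene.png")]))
```

```text
top tip x 15 med x 50.22 y 1.86 slope 2459.421
top taper front 25 med x 38.20 y 8.03 slope -0.096
top flat front 25 med x 38.03 y -1.95 slope -0.053
top taper rear -.125 21 med x -25.13 y 14.96 slope -0.029
top flat rear 25 med x -34.01 y -0.19 slope -0.087
top handle y- 25 med x -70.01 y -2.18 slope -0.017
top handle y+ 25 med x -70.00 y 14.69 slope 0.014
top handle end 24 med x -91.71 y 6.17 slope -1.684
top handle underside y- 11 med x -72.38 y -5.17 slope -0.021
scene tip x 21 med x 53.70 y 2.65 slope -0.044
scene taper front 23 med x 39.10 y 8.81 slope -0.186
scene flat front 16 med x 34.03 y 0.40 slope 0.063
scene taper rear -.125 25 med x -26.90 y 14.84 slope 0.031
scene flat rear 25 med x -34.05 y 0.79 slope -0.079
scene handle y- 25 med x -69.89 y -2.78 slope -0.031
scene handle y+ 23 med x -68.75 y 13.60 slope -0.056
scene handle end 25 med x -90.93 y 6.61 slope 2.101
scene handle underside y- 21 med x -72.30 y -2.79 slope 0.121
```

View pics/fin.png

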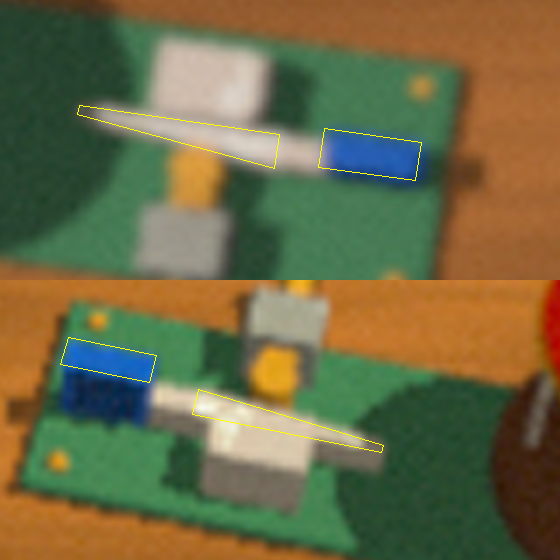

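Run:
```python
from h import *
# blade front part shift between frames, scene view, subpixel phase correlation on a patch around the tip
def patch(k): return cv2.cvtColor(cv2.imread(f"pics/scene{k}.png"),cv2.COLOR_BGR2GRAY).astype(np.float32)[220:240,311:331]
print(proj("scene",[[*G(P,(.052,.002)),.026],[*G(P,(.042,.002)),.026]]))
w=cv2.createHanningWindow((20,20),cv2.CV_32F)
for a,b in((4,5),(5,6),(5,7),(6,7)): print(a,b,cv2.phaseCorrelate(patch(a),patch(b),w))
ims=[cv2.resize(cv2.imread(f"pics/scene{k}.png")[205:245,285:335],None,fx=5,fy=5,interpolation=cv2.INTER_CUBIC) for k in(4,5,7)]
cv2.imwrite("pics/cmp.png",np.hstack(ims))
for k in (4,5,6,7):
    r_=cv2.cvtColor(cv2.imread(f"pics/scene{k}.png"),cv2.COLOR_BGR2HSV)[215:240,305:335]
    m=cv2.inRange(r_,(0,0,60),(180,70,255)); ys,xs=np.nonzero(m); print(k,"max col",xs.max()+305,len(xs))
```

```text
[[323.48145682 228.63983766]
 [320.23865804 227.98216319]]
4 5 ((-0.31976960496674245, -0.5683572249944042), 1.0936849892139435)
5 6 ((-0.012098948338596927, 0.2408520235438445), 0.9642084395885467)
5 7 ((-0.10142456689848167, 0.18694958121194638), 0.9575702404975891)
6 7 ((-0.06692368465492926, -0.12104182177806955), 0.9958578896522522)
4 max col 323 197
5 max col 324 207
6 max col 324 205
7 max col 324 206
```

View pics/cmp.png

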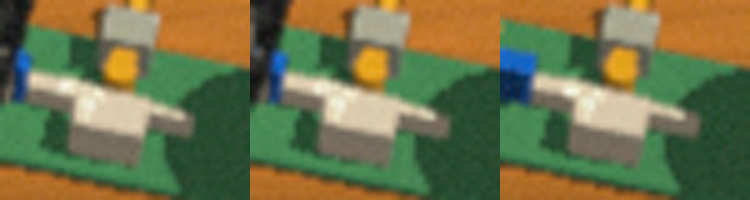

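Run:
```python
from cell import r
r.hold(.2); s=r.get_state(); print(s["time_s"],s["tool_pos"],s["wrist_force"]); r.sign_off()
```

```text
27.875 [ 0.35607593 -0.45696752  0.15927865] [ 0.02023368 -1.01973285  0.7700915 ]
the job is handed in; nothing more can be done
```

I picked up the leftmost blade by its blue handle and slid it thin end first into the gap. I pushed until the wrist read about 6 N of resistance, let go, and handed the job in at 27.9 s. The robot gives no verdict, so I don't know whether it was passed.

**Last checks, after release:**
- **Position:** the blade is lying in the gap with the plunger's nose against it. The tip is about 50–54 mm past the nose line; the top view puts it at 50.2 mm and the scene view at 53.7 mm.
- **Alignment:** handle-edge fits show it turned 0.01–0.06 rad from the face, though the blurrier blade edges scattered up to about 0.09. It looks level, but I did not measure the tilt.
- **Slip:** there was no visible slip back on release; the frame comparison shifted 0.2 px or less.
- **Robot clear:** the gripper is well away, and the wrist force is about 1 N with nothing near it.

**Weaker points:**
- **Short of 7 N:** I stopped at about 6 N because resistance rose more slowly over the last few millimetres, possibly from slight slip in the fingers.
- **Nip force not measured:** I estimate about 4–6 N on the block, from 8–12 mm of travel after first contact and the 4 N/mm spring.
- **Block face position:** touch put it about 0.4 mm from my camera-fitted line. The cameras gave 0.15–0.8 mm.

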